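# Unbolt and open the red thread box

## Robot

A 7-joint arm with a two-finger parallel gripper is mounted at the origin on a cart in front of the work surface, level with it; the furniture and walls round the work are solid. World frame = base frame: x ahead of the robot, y to its left, z up, the work surface at z = 0. Lengths are in mm, angles in rad, forces in N, time in s.
With the tool pointing down it reaches from about 400 to 875 mm from the base axis. Payload 19.3 kg.
Tool frame: the origin (TCP) lies at the very end of the fingers, on their centre line; the grasp point (between the pads) lies 19 mm behind it (grip_point_offset is the z of the grasp point in the tool frame, in mm); z points along the fingers, y is the line along which they close (so a half turn about z gives the same grasp; the last joint's range is limited). The gripper opens to 85 mm and grips with 20 to 120 N. Pads are 22 mm wide; open, the fingers measure 114 mm over their backs; the gripper's body (76 mm by 85 mm) begins 54 mm behind the grasp point. The pads swing forward as they close: fully open they stand 13 mm farther back than shut.
Start: joints at [1.078, 0.521, -0.036, 1.599, 0.021, 1.021, -0.113], TCP at [256.419, -569.968, 231.291] pointing down, gripper open.
Joint ranges: [-2.91, 2.91], [-0.3, 2.13], [-1.5, 1.42], [0.17, 2.43], [-1.26, 4.41], [0.16, 1.93], [-2.52, 2.52]. Speed limits (rad/s): [1.89, 1.89, 2.39, 2.39, 3.01, 3.01, 3.01].

## Interface

Orientations are given as a 3x3 rotation matrix whose columns are the frame's x, y, z axes.
In Python, from workcell import movep, movel, goto_joints, open_gripper, clamp, wait, inverse_kinematics, read_state, camera, PlanningError, finish_job, grip_point_offset gives the robot as it stands. Calls block until the motion is done:
- movep(position, orientation): joint-space move of the TCP to a pose.
- movel(position, frame=None, max_speed=150, guard=None): straight line of the TCP; frame=None keeps the orientation; max_speed is the mean speed in mm/s. With guard (N) it stops when the force on the tool has changed by that much, and returns True; else False.
- goto_joints(angles): joint-space move.
- open_gripper() and clamp(): open the fingers fully, or close them until they stop; the grip force is fixed at half the most.
- wait(seconds).
- inverse_kinematics(position, orientation): joint angles nearest the present ones, or None.
- read_state(): the state.
- camera(name): name is "scene" or "top" or "wrist"; returns a dict with "image" (420x560x3 uint8, blue, green, red), "range_z" (420x560 float32, mm along the optical axis (not along the pixel's ray), 0 where there is no reading), "fx", "fy", "cx", "cy" (pixels), "cam_to_world" (4x4, takes a point from camera to world coordinates). Camera axes: x right, y up, looking along -z (the intrinsics and any distortion apply to the point x, -y, -z); pixel columns grow to the right and rows downward; lengths in mm; the calibration is good to about 2 mm. A picture is of the moment at which its call begins.
A pose or a line that the arm cannot do raises PlanningError and nothing moves.
- finish_job(): hands the job in; it is judged then, once.
The state is a dict: "time": time; "qpos": joint angles; "qvel": joint speeds; "joint_efforts": joint torques, N m; "eef_pos": TCP position; "tool_rot": TCP orientation; "ft_force": force on the tool from outside, world axes, zero at the start; "torque": the same for the moment, N m; "finger_gap": finger opening in mm; "gripper_force": force on a finger pad.
Only numpy, scipy, OpenCV 4.12 (cv2) and the standard library are available. Lean on these libraries where they do the work, as an engineer would, in place of code of your own. Each camera call takes 0.05 s, during which the arm holds its last target. There are 200 camera calls.

## Task

Two thread boxes stand on the worktop, both bolted shut. Open the one with the red thread: draw its brass bolt fully back out of the keeper, then slide its clear lid out, by the red knob, as far as it goes. Leave the box with the teal thread bolted and shut.

Things in the scene. Friction and masses are not known exactly. Their poses are not given: they have to be found in the camera images.
- red_box: Light wooden box with two red spools under a clear lid; fixed; 160 mm along x, 144 along y, 66 tall; origin under its centre, on the worktop. Its x points from the end where the lid comes out (towards the robot) to the closed end, within 0.3 rad of world x; y left, z up. It may be the left or the right box. A brass keeper on the lid, top 81 mm up, is at (-40, +6) mm.
- red_bolt_knob (a point): Top centre of the bolt's upright brass thumb piece: 20 mm along box x, 14 along y, 26 tall, top 101 mm and foot 75 mm above the worktop. Box axes; moves with the bolt; at (-40, +40) mm in the box frame when shut, on the box's left side piece. Draws back along box +y. A low brass strap, top 79 mm above the worktop, lies 7 mm off its -y face when shut.
- red_lid_knob (a point): Top centre of the round red knob on the clear lid: 18 mm across, 32 tall, top 94 mm and foot (the lid's top) 62 mm above the worktop. Box axes; moves with the lid; at (+30, -30) mm in the box frame when shut. The lid slides out straight and level along box -x, towards the robot. Left of both boxes, beyond y = 0.22, a tray holds tall papers: pass high above it.
- red_bolt (a joint): Slide of the red box's brass bolt, m: 0 = fully shut, 0.022 = fully drawn back. It stands at 0 to 0.003 at the start, stays where it is left, drags with about 1 N. Its tongue runs through a keeper on the lid and holds the lid until it is drawn back beyond 0.012.
- red_lid (a joint): Slide of the red box's clear lid, m: 0 = shut, 0.085 = fully open against its stop. Drags with about 1.5 N, stays where it is left; while bolted it gives under 3 mm either way.
- teal_bolt (a joint): Slide of the bolt of the other box, alike but with a teal knob and teal spools, m: 0 = shut (0 to 0.003 at the start), 0.022 = drawn back. To be left alone.
- teal_lid (a joint): Slide of the lid of the teal-thread box, m: 0 = shut. To be left alone.

How it is judged:
By the outcome, as a careful person would: the job done as asked, in the order asked, and still so for the second after the job is handed in, with the robot touching nothing.
It also fails if it takes over 45 s, if anything falls off the work surface, if the arm or the gripper's body presses on something with over 40 N, if the wrist force passes 120 N, or if a joint passes its speed limit or range.

## Working session

There is one attempt and no reset: what is moved stays moved. The work goes in short steps, each a Python script; the robot and the scene stay as the last script left them, time stands still between calls to the robot, and variables do not carry over. Pictures are saved under pics/ and viewed, at most 10 in all, crops included, and the job is handed in when it is done.

```bash
mkdir -p pics; ls; python3 - <<'E'
from workcell import *
import cv2,numpy as np
for n in("top","scene"):
    c=camera(n);cv2.imwrite(f"pics/{n}0.png",c["image"]);np.savez(f"{n}0.npz",**c)
    print(n,c["fx"],c["cx"],c["cy"],np.round(c["cam_to_world"],3).tolist(),[k for k in c])
s=read_state();print(s["time"],s["tool_rot"],s["finger_gap"],grip_point_offset)
E
```

```text
pics
top 439.65905265565726 276.4346044767605 209.6888652819676 [[0.003, 0.99, -0.138, 470.345], [-1.0, 0.004, 0.006, -62.387], [0.007, 0.138, 0.99, 948.225], [0.0, 0.0, 0.0, 1.0]] ['image', 'range_z', 'fx', 'fy', 'cx', 'cy', 'cam_to_world']
scene 382.1603365930233 276.99667410146617 210.8648392964208 [[-0.791, 0.348, -0.503, 145.146], [-0.612, -0.467, 0.639, 487.805], [-0.013, 0.813, 0.582, 596.26], [0.0, 0.0, 0.0, 1.0]] ['image', 'range_z', 'fx', 'fy', 'cx', 'cy', 'cam_to_world']
0.1 [[ 9.11947634e-01  4.10306333e-01 -4.76029627e-04]
 [ 4.10306603e-01 -9.11947204e-01  8.88311376e-04]
 [-6.96341046e-05 -1.00541156e-03 -9.99999492e-01]] 85.17224620420639 -18.700000000000003
```

View pics/top0.png

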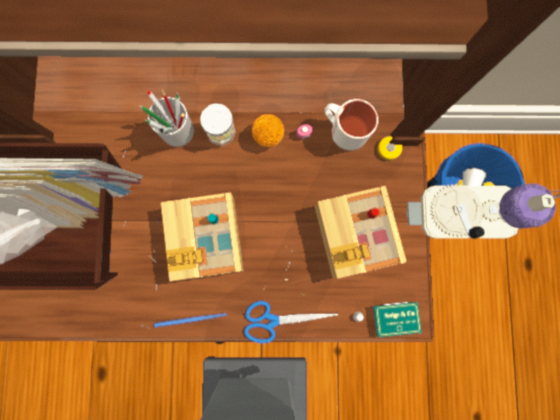

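View pics/scene0.png

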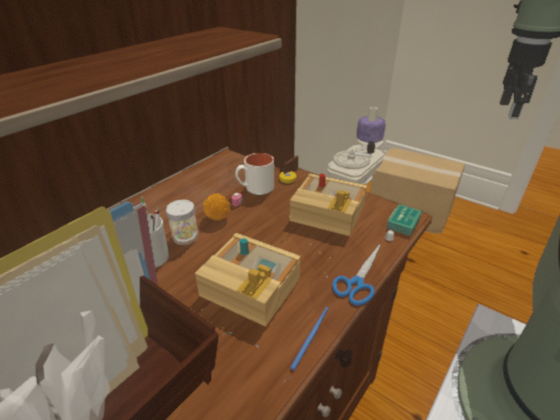

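The red box is the right one in the top view: red knob near (374,213), brass bolt near (350,253). Teal box is on the left, with its knob at (213,218).

```bash
cat > h.py <<'E'
import numpy as np,cv2
def ray(c,u,v,z):
    M=c["cam_to_world"];d=M[:3,:3]@np.array([(u-c["cx"])/c["fx"],-(v-c["cy"])/c["fy"],-1.]);o=M[:3,3]
    return o+d*(z-o[2])/d[2]
def cloud(c):
    v,u=np.mgrid[:420,:560];r=c["range_z"]
    p=np.stack([(u-c["cx"])/c["fx"]*r,-(v-c["cy"])/c["fy"]*r,-r],-1)
    return p@c["cam_to_world"][:3,:3].T+c["cam_to_world"][:3,3]
E
python3 - <<'E'
from h import *
out=[]
for n,(x0,y0,w,h) in (("top",(305,180,110,105)),("scene",(280,165,100,75))):
    c=dict(np.load(n+"0.npz"));im=c["image"];P=cloud(c)
    hsv=cv2.cvtColor(im,cv2.COLOR_BGR2HSV);roi=np.zeros((420,560),bool);roi[y0:y0+h,x0:x0+w]=1
    red=roi&((hsv[...,0]<6)|(hsv[...,0]>174))&(hsv[...,1]>190)
    k,l,s,ce=cv2.connectedComponentsWithStats(red.astype(np.uint8))
    for i in range(1,k):
        if s[i,4]>15:
            q=P[l==i];print(n,"red",s[i],ce[i].round(1),"ray94",ray(c,*ce[i],94).round(1),"cloud med",np.median(q,0).round(1),"zmax",q[:,2].max().round(1))
    # points by height: rim 60-70, high >84
    wl=P[...,2]
    rim=roi&(wl>60)&(wl<71)&(c["range_z"]>0)
    print(n,"rim n",rim.sum(),cv2.minAreaRect(P[rim][:,:2].astype(np.float32)))
    hi=roi&(wl>86)&(wl<115);k,l,s,ce=cv2.connectedComponentsWithStats(hi.astype(np.uint8))
    for i in range(1,k):
        if s[i,4]>8: q=P[l==i];t=q[q[:,2]>np.percentile(q[:,2],50)];print(n,"hi",s[i],ce[i].round(1),t.mean(0).round(1),q[:,2].max().round(1))
    cv2.imwrite(f"pics/{n}crop.png",cv2.resize(im[y0:y0+h,x0:x0+w],None,fx=5,fy=5,interpolation=cv2.INTER_CUBIC))
    wk=(P[...,2])[300:330,250:330] if n=="top" else P[...,2][230:250,240:280]*0
    print("worktop z",np.median(wk))
E
```

```text
top red [367 209  12   9  74] [372.8 212.9] ray94 [ 583.8 -257.    94. ] cloud med [ 584.6 -257.5   93. ] zmax 97.3
top rim n 4944 ((550.96875, -239.69566345214844), (160.01239013671875, 145.09959411621094), 13.485688209533691)
top hi [370 208  10   9  67] [374.4 211.8] [ 586.8 -261.4   95.4] 97.3
top hi [345 249  10  11  84] [349.4 254.4] [ 501.7 -209.2  102.2] 105.2
worktop z 1.293383495247781
scene rim n 1836 ((562.727783203125, -292.02557373046875), (159.9987335205078, 257.1917419433594), 13.504535675048828)
scene hi [319 173   6   6  32] [321.4 175.7] [ 586.1 -259.8   94.1] 95.1
scene hi [336 190   9   9  67] [340. 194.] [ 501.  -208.2   99.7] 102.0
worktop z 0.0
```

View pics/topcrop.png

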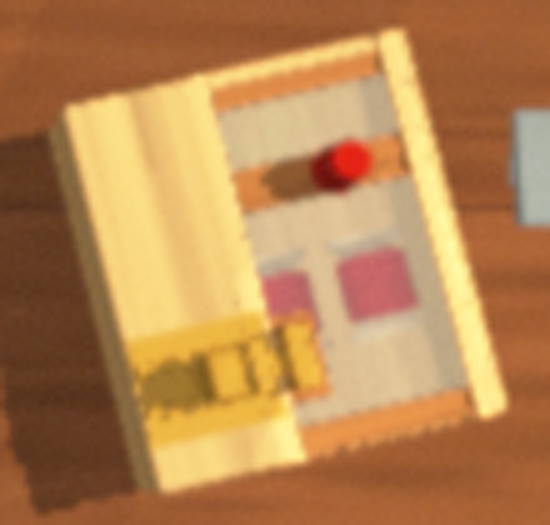

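```bash
cat >> h.py <<'E'
yaw=np.deg2rad(13.49);cx,cy=551.,-239.7
ex=np.array([np.cos(yaw),np.sin(yaw),0]);ey=np.array([-ex[1],ex[0],0])
def W(x,y,z): return np.array([cx,cy,0])+x*ex+y*ey+np.array([0,0,z])
def R(s): return np.column_stack([s*ey,s*ex,[0,0,-1]])
E
python3 - <<'E'
from h import *
from workcell import *
c=dict(np.load("top0.npz"));P=cloud(c)
print("shelf edge",P[47,[60,200,340,450]].round(0).tolist(), P[20,340].round(0), "sewing",P[185:240,425:550,2].max(),"det",np.linalg.det(R(1)),np.linalg.det(R(-1)))
for s in(1,-1):
    for p in((-40,41,200),(-40,41,80),(-40,66,80),(30,-30,160),(30,-30,72),(-58,-30,72)):
        q=inverse_kinematics(W(*p),R(s));print(s,p,None if q is None else np.round(q,2))
E
```

```text
shelf edge [[765.0, 223.0, 396.0], [767.0, 37.0, 394.0], [768.0, -151.0, 395.0], [769.0, -298.0, 395.0]] [ 807. -151.  394.] sewing 948.2245043763048 det 0.9999999999999999 0.9999999999999999
1 (-40, 41, 200) [ 0.63  0.46 -0.46  1.83  0.26  0.91  0.29]
1 (-40, 41, 80) [ 0.56  0.63 -0.38  1.92  0.36  0.66  0.2 ]
1 (-40, 66, 80) [ 0.54  0.62 -0.4   1.95  0.38  0.65  0.13]
1 (30, -30, 160) [ 0.59  0.65 -0.4   1.6   0.29  0.95  0.33]
1 (30, -30, 72) [ 0.55  0.76 -0.34  1.65  0.33  0.79  0.3 ]
1 (-58, -30, 72) [ 0.65  0.68 -0.33  1.84  0.33  0.68  0.36]
-1 (-40, 41, 200) [ 0.09  0.44  0.27  1.86 -0.15  0.86 -2.48]
-1 (-40, 41, 80) [ 0.08  0.63  0.28  1.94 -0.29  0.61 -2.35]
-1 (-40, 66, 80) [ 0.05  0.62  0.27  1.98 -0.29  0.58 -2.39]
-1 (30, -30, 160) [ 0.13  0.65  0.31  1.63 -0.24  0.9  -2.38]
-1 (30, -30, 72) [ 0.13  0.77  0.31  1.68 -0.32  0.75 -2.31]
-1 (-58, -30, 72) [ 0.2   0.69  0.3   1.86 -0.32  0.64 -2.21]
```

```bash
python3 - <<'E'
from h import *
from workcell import *
def rep(t):
    s=read_state();b=(s["eef_pos"]-W(0,0,0));print(t,round(s["time"],1),"box xy",round(b@ex,1),round(b@ey,1),"z",round(s["eef_pos"][2],1),"F",np.round(s["ft_force"],1),"gap",round(s["finger_gap"],1))
movep(W(-40,41,180),R(1));rep("above")
print(movel(W(-40,41,81),max_speed=80,guard=12));rep("down")
clamp();rep("clamp")
print(movel(W(-40,41+26,81),max_speed=25,guard=15));rep("drawn")
c=camera("scene");cv2.imwrite("pics/s1.png",cv2.resize(c["image"][140:260,250:410],None,fx=5,fy=5))
E
```

```text
above 1.7 box xy -40.7 39.7 z 180.0 F [ 0.6 -0.  -0.2] gap 85.5
False
down 3.1 box xy -39.8 40.8 z 81.4 F [0.9 0.7 0.4] gap 85.1
clamp 3.7 box xy -40.3 40.8 z 81.2 F [-3.8 -0.4  7.6] gap 18.4
True
drawn 4.6 box xy -40.4 62.8 z 81.2 F [ 0.2 -3.4  4.8] gap 18.2
```

View pics/s1.png

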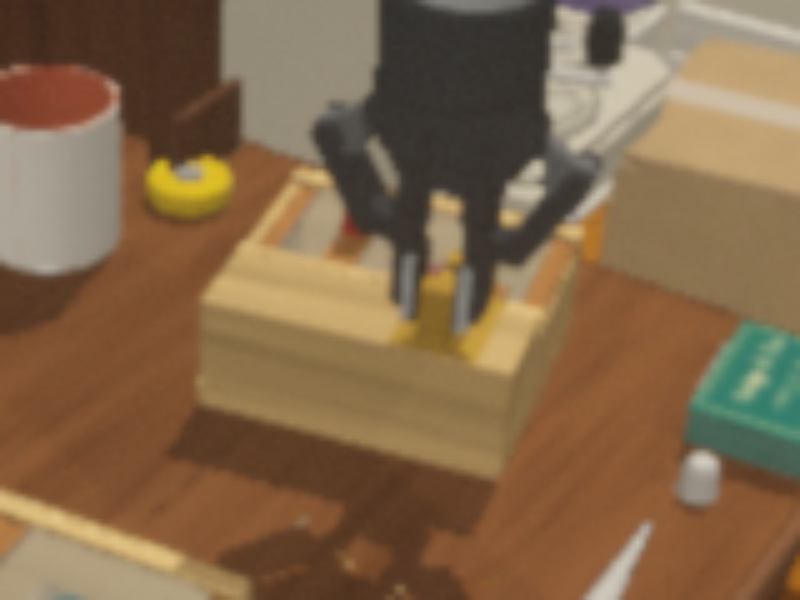

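The picture shows the thumb piece between the pads near (440,310), drawn to the box's left edge. It stopped after 22 mm, as expected. Lid next.

```bash
python3 - <<'E'
from h import *
from workcell import *
def rep(t):
    s=read_state();b=(s["eef_pos"]-W(0,0,0));print(t,round(s["time"],1),"box xy",round(b@ex,1),round(b@ey,1),"z",round(s["eef_pos"][2],1),"F",np.round(s["ft_force"],1),"gap",round(s["finger_gap"],1))
open_gripper();rep("rel")
movel(W(-40,62.8,170),max_speed=120)
c=camera("scene");P=cloud(c);m=np.zeros((420,560),bool);m[165:240,280:380]=1
movep(W(30,-30,170),R(1));rep("above")
c=camera("top");P=cloud(c);q=P[235:285,320:380].reshape(-1,3);q=q[(q[:,2]>92)&(q[:,2]<106)]
print("bolt box xy",len(q),((q-W(0,0,0))@np.c_[ex,ey]).mean(0))
print(movel(W(30,-30,73),max_speed=80,guard=12));rep("down")
clamp();rep("clamp")
print(movel(W(30-90,-30,73),max_speed=40,guard=15));rep("out")
c=camera("scene");cv2.imwrite("pics/s2.png",cv2.resize(c["image"][140:260,250:410],None,fx=5,fy=5))
E
```

```text
rel 5.3 box xy -40.6 63.5 z 80.8 F [ 0.2 -0.3  1.7] gap 85.5
above 6.8 box xy 29.8 -29.7 z 168.6 F [ 0.4  0.6 -0.5] gap 85.6
bolt box xy 78 [-40.20652814  62.93808735]
False
down 8.2 box xy 30.2 -30.2 z 73.5 F [-0.1 -0.5  0.3] gap 85.6
clamp 8.8 box xy 29.8 -30.0 z 73.2 F [-4.   0.5  6.2] gap 15.9
True
out 10.8 box xy -55.4 -30.1 z 73.3 F [3.3 0.5 2. ] gap 15.7
```

View pics/s2.png

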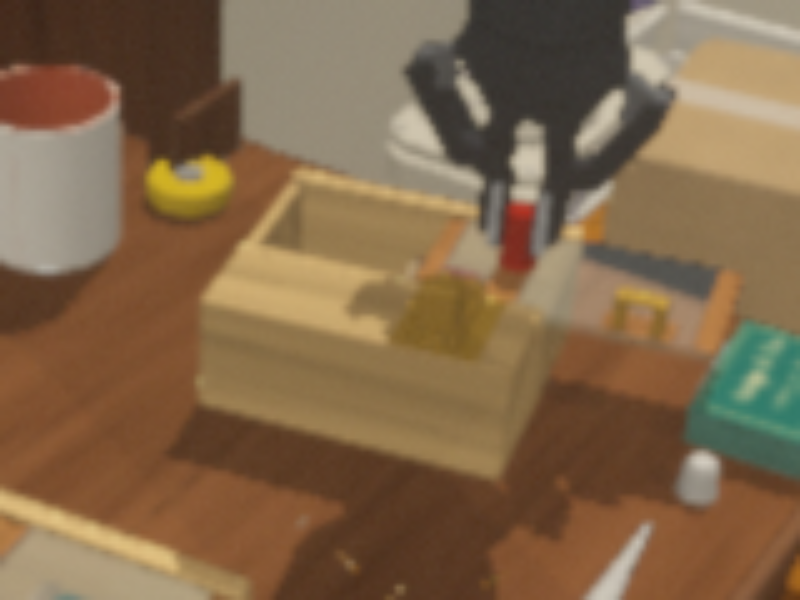

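The lid is out 85 mm: the red knob is in the pads at (520,235), the empty keeper at (640,310). I'll release, retreat and check.

```bash
python3 - <<'E'
from h import *
from workcell import *
open_gripper();movel(W(-55.2,-30,200),max_speed=120)
movel(W(-55.2,-30,200)+[-60,-150,40],max_speed=150)
c=camera("top");P=cloud(c);cv2.imwrite("pics/t3.png",c["image"])
hsv=cv2.cvtColor(c["image"],cv2.COLOR_BGR2HSV);B=np.c_[ex,ey]
z=P[...,2];L=(P-W(0,0,0))@B
red=((hsv[...,0]<6)|(hsv[...,0]>174))&(hsv[...,1]>190)&(z>88)&(z<100)&(abs(L[...,0])<100)&(abs(L[...,1])<75)
print("knob",red.sum(),L[red].mean(0))
b=(z>92)&(z<106)&(abs(L[...,0]+40)<20)&(abs(L[...,1]-55)<30);print("bolt",b.sum(),L[b].mean(0))
# teal compare
d=np.abs(c["image"].astype(int)-np.load("top0.npz")["image"])[190:285,158:245].max();print("teal img diff",d)
E
```

```text
knob 51 [-55.29614807 -27.55110041]
bolt 77 [-40.31878457  62.86732691]
teal img diff 11
```

View pics/t3.png

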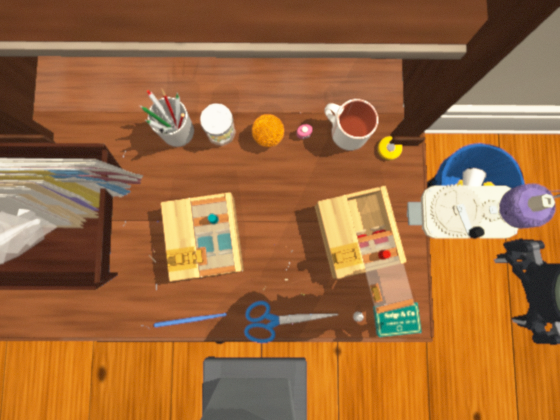

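The red box is open: knob at (386,254), bolt drawn back, teal box unchanged, arm clear of everything.

```bash
python3 -c "
from workcell import *
print(finish_job())"
```

```text
the job is handed in; nothing more can be done
None
```

The job is handed in: I drew the red box's bolt back about 22 mm to its stop and slid its lid out about 85 mm to its stop; the teal box was left bolted and shut.

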